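# Shut the honey gate and nip up its wing nut

### The job

Get the filling bucket ready for honey: push the gate's flap fully shut by its red tab, then turn the wing nut clockwise by its yellow wing until it bites, lean down on the end of that wing with about 12 N for a good two seconds to check that the nut holds without turning any further, and let go. Well over that strips the plastic thread, so feel for the bite gently; leave the jar under the gate and everything else on the bench where it is.

Things in the scene. Friction and masses are not known exactly. Their poses are not given: they have to be found in the camera images.
- station: Yellow 6-litre honey bucket (240 mm wide, its lid's top at 306 mm) with a squeeze gate low on its front, standing on a 110 mm high wooden stand; fixed and heavy. Origin: on the bench under the stand; z up. The gate faces out along this body's -x; its middle is 155 mm above the bench and, seen facing the gate, its right is this body's -y. The bucket's rim stands 107 mm in front of the origin, the white outlet tube reaches from the bucket to 157 mm in front.
- gate_flap (a joint): Swing angle of the steel flap, rad: 0 = fully shut against its stop, grows as it is lifted (at most 0.9). It pivots on the right-hand stud (facing the gate) about the gate's outward axis, stays where it is left, and takes about 3 N down at the tab to move.
- flap_tab (a point): Middle of the top face of the red finger tab at the left end of the flap: 22 mm deep (outward) x 26 mm wide x 6 mm thick, 126 mm from the flap's pivot. It is level when the flap is shut (its top then 13 mm above the pivot, 168 mm above the bench) and goes up as the flap lifts. Its axes turn with the flap; its x points into the bucket, its y along the flap away from the pivot.
- flap_pivot (a point): Point on the flap's pivot axis, level with the middle of the red tab in depth; fixed on the station, axes as station.
- nut_axis (a point): Point on the wing nut's level axis, in the middle plane of its wings, 28 mm in front of the flap and 155 mm above the bench; fixed, axes as station. Turned clockwise, facing the gate, the yellow wing goes down against about 1 N at its end. After 25 to 40 degrees the nut bites and stops dead, that wing then anywhere from 17 degrees below level to 9 above. It stays where it is left.
- right_wing: Yellow wing, on the right of the black plastic wing nut when facing the gate: a paddle 14 mm deep, 9 mm thick, reaching from 10 to 38 mm from the nut's axis (the black left wing is its mirror image). Origin on the nut's axis; its -y runs out along the yellow wing, its z out of the wing's upper face. The nut starts loose, this wing pointing 8 to 50 degrees above level.
- wing_press (a point): Where to press: middle of the yellow wing's upper face near its end, 29 mm from the nut's axis and 4.5 mm above the wing's middle plane. Leaning down here with 12 N at the bite gives the wanted 0.35 N m; the plastic thread strips from about 0.62 N m (21 N here).
- catch_jar_mid (a point): Empty clear jar, 72 mm wide, 88 mm tall, standing on the bench under the gate; centre. Leave alone.
- honey_jar0_mid (a point): Full honey jar, 72 mm wide, 85 mm tall; centre. Leave alone.
- honey_jar1_mid (a point): Another full honey jar of the same kind; centre. Leave alone.
- hive_tool_mid (a point): Flat red and steel hive tool, 235 mm long; on its underside's middle. Leave alone.
- uncapping_fork_mid (a point): Uncapping fork with a yellow handle, 205 mm long; near its middle. Leave alone.
- bee_brush_mid (a point): Wooden bee brush, 365 mm long; near its middle. Leave alone.
- smoker_mid (a point): Steel bee smoker with bellows, 195 mm tall; near its middle. Leave alone.
- seal_ring (a joint): Elastic wind-up of the black rubber ring behind the wing nut, rad: 0.02 per N m of tightening torque on the nut (0.007 for the wanted 0.35 N m), 0 when let go. Far too little to see, and lost in the noise of its reading (about 0.008): judge the torque by the force felt.

How it is judged:
By the outcome, as a careful person would: the job done as asked, in the order asked, and still so for the second after the job is handed in, with the robot touching nothing.
It also fails if it takes over 70 s, if anything falls off the work surface, if the arm or the gripper's body presses on something with over 40 N, if the wrist force passes 120 N, or if a joint passes its speed limit or range.

### The arm

A 6-joint arm with a two-finger parallel gripper is mounted at the origin on the work surface. World frame = base frame: x ahead of the robot, y to its left, z up, the work surface at z = 0. Lengths are in mm, angles in rad, forces in N, time in s.
With the tool pointing down it reaches from about 250 to 800 mm from the base axis. Payload 8.5 kg.
Tool frame: the origin (TCP) lies midway between the tips of the shut fingers; the grasp point (between the pads) lies 19 mm behind it (bot.grip_depth is the distance from the TCP to the grasp point, in mm); z points along the fingers, y is the line along which they close (so a half turn about z gives the same grasp; the last joint's range is limited). The gripper opens to 85 mm and grips with 20 to 120 N. Pads are 22 mm wide; open, the fingers measure 114 mm over their backs; the gripper's body (76 mm by 85 mm) begins 54 mm behind the grasp point. The pads swing forward as they close: fully open they stand 13 mm farther back than shut.
Start: joints at [1.173, 0.238, -0.013, 1.319, 0, 1.571], TCP at [203.361, 483.966, 231.276] pointing down, gripper open.
Joint ranges: [-2.66, 2.66], [-1.03, 1.9], [-1.14, 1.46], [-1.82, 2.27], [-1.45, 1.34], [-3.14, 3.14]. Speed limits (rad/s): [2.22, 2.22, 2.79, 3.14, 3.14, 3.14].

### API

Orientations are given as [roll, pitch, yaw] about the fixed x, y, z axes, in that order (R = Rz(yaw) Ry(pitch) Rx(roll)).
In Python, from plant import bot gives the robot as it stands. The module is installed in compiled form; this text tells all that it offers.
- The arm moves only by the shell command python3 -m inch 'ROWS' [FORCE]. ROWS is a JSON object of lists of equal length, an entry for each row: "rotation": the turn, a rotation vector about the tool's x, y, z in units of 6 degrees (1.0 is 6 degrees), a list of three; "delta_pos": the shift along the tool's x, y, z in units of 40 mm (1.0 is 40 mm), a list of three; "fingers": the finger opening in mm, from 0 to 85.4. In form: {"rotation": [[ax, ay, az], ...], "delta_pos": [[tx, ty, tz], ...], "fingers": [fingers, ...]}. A call has 1 to 8 rows; each row shifts and turns the commanded pose from where the row before left it, along the tool's axes as they then stand; what a row does not reach is not made up. A row lasts 1/10 s, in which the tool goes at most 50 mm and 8.59 degrees, less where a joint would pass 70% of its speed; a pose out of reach is approached as far as the arm can. A call is refused whole if a number of a shift passes 1 or a number of a turn 1, either way. A call with a gripper value outside its range is refused whole. The fingers move at their own pace and stop on an object; FORCE is the grip in N (left out, the last holds). Time passes only in rows, so rows that do not move let the fingers close. It gives the time, the measured TCP pose, the force, the opening and the grip force at its end, in the units of the state.
- bot.get_state(): the state, without advancing time (a new reading comes with each control period).
- bot.read_camera(name): name is "scene" or "top" or "wrist"; returns a dict with "frame" (480x640x3 uint8, red, green, blue), "fov_y" (degrees; the focal length in pixels is half the picture's height over the tangent of half this angle, whatever the lens; pixels are square), "cx", "cy" (the principal point, pixels), "R" (3x3) and "t" (3): a world point X has camera coordinates R X + t; the wrist camera has in their place "T_tool_cam" (4x4, takes a point from camera to tool coordinates, whose origin is the TCP and whose axes are the flange's). Camera axes: x right, y down, z forward; pixel columns grow to the right and rows downward; lengths in mm; the calibration is good to about 2 mm. A picture is of the moment at which its call begins: read the wrist's pose just before it. There is no depth.
- bot.sign_off(): hands the job in; it is judged then, once.
The state is a dict: "clock": time; "joints": joint angles; "qd": joint speeds; "joint_torque": joint torques, N m; "ee_pos": TCP position; "eef_rot": TCP orientation; "contact_force": force on the tool from outside, world axes, zero at the start; "ft_torque": the same for the moment, N m; "width": finger opening in mm; "finger_force": force on a finger pad.
Only numpy, scipy, OpenCV 4.12 (cv2) and the standard library are available. Lean on these libraries where they do the work, as an engineer would, in place of code of your own. Each camera call takes 0.05 s, during which the arm holds its last target. There are 200 camera calls.

## Working session

There is one attempt and no reset: what is moved stays moved. The work goes in short steps, Python scripts to look and compute and a shell command to move; the robot and the scene stay as the last step left them, time stands still between calls to the robot, and variables do not carry over. Pictures are saved under pics/ and viewed, at most 10 in all, crops included, and the job is handed in when it is done.

```bash
mkdir -p pics
python3 - <<'E'
from plant import bot
import cv2,numpy as np
print(bot.get_state())
for n in("scene","top"):
    c=bot.read_camera(n); cv2.imwrite(f"pics/{n}0.png",c["frame"][:,:,::-1]); np.savez(f"{n}.npz",**{k:c[k] for k in c})
    print(n,{k:c[k] for k in c if k!="frame"})
E
```

```text
{'clock': 0.0, 'joints': array([ 1.17300567e+00,  2.38765318e-01, -1.42792611e-02,  1.31919652e+00,
       -1.50982944e-05,  1.57081343e+00]), 'qd': array([ 5.29042459e-04,  2.06147421e-03, -5.06354381e-05,  8.55762753e-05,
        1.93770165e-03,  6.22533962e-04]), 'joint_torque': array([-2.81331077e-04, -5.38777614e+01,  3.46437228e+01,  1.86572853e-02,
        6.14739474e-05,  5.68674494e-06]), 'ee_pos': array([203.21427317, 483.61118256, 230.67600277]), 'eef_rot': array([-3.14014788e+00,  1.51229862e-05,  2.74378491e+00]), 'contact_force': array([ 0.28957253, -0.1528365 ,  0.44756468]), 'ft_torque': array([0.05314378, 0.05469612, 0.0156144 ]), 'finger_force': 0.0, 'width': 85.29253003199265}
scene {'fov_y': 45.36065376152533, 'cx': 328.70366297225667, 'cy': 236.83281877560077, 'R': array([[-0.77583898,  0.63088379, -0.00771495],
       [ 0.50593493,  0.61478231, -0.6050393 ],
       [-0.37696647, -0.47331634, -0.79615823]]), 't': array([ 452.03053331, -134.18155854, 1499.81633975])}
top {'fov_y': 43.671336717631, 'cx': 315.01099293701, 'cy': 250.49437392657677, 'R': array([[ 1.09196996e-02, -9.99936957e-01,  2.61587022e-03],
       [-9.85246024e-01, -1.12060269e-02, -1.70776748e-01],
       [ 1.70795295e-01, -7.12444942e-04, -9.85306277e-01]]), 't': array([ -80.92386011,  535.89433227, 1591.75861135])}
```

View pics/scene0.png

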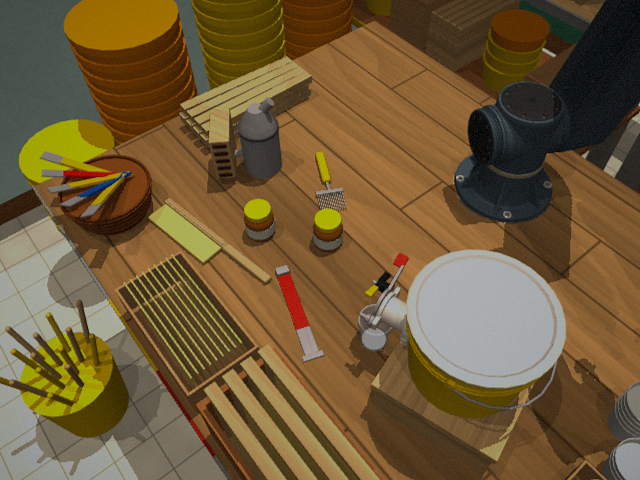

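View pics/top0.png

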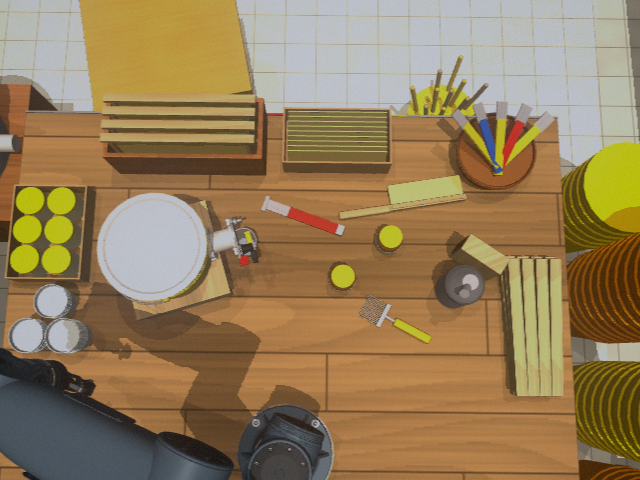

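The scene view shows the red tab at (401,260), the black nut at (382,281) and the yellow wing at (371,291). In the top view the lid is at (153,247), the outlet at (225,241) and the tab at about (244,261). Next I'll zoom in and measure.

```bash
cat > h.py <<'E'
import numpy as np,cv2
def ray(c,u,v):
    f=240/np.tan(np.radians(float(c["fov_y"]))/2)
    d=c["R"].T@np.array([(u-c["cx"])/f,(v-c["cy"])/f,1.]); return -c["R"].T@c["t"],d/np.linalg.norm(d)
def plane(c,u,v,z):
    o,d=ray(c,u,v); return o+d*(z-o[2])/d[2]
def tri(*rs):
    A=sum(np.eye(3)-np.outer(d,d) for o,d in rs); b=sum((np.eye(3)-np.outer(d,d))@o for o,d in rs)
    p=np.linalg.solve(A,b); return p,[round(float(np.linalg.norm(np.cross(p-o,d))),1) for o,d in rs]
def blobs(img,box,col):
    x0,y0,x1,y1=box; h=cv2.cvtColor(img[y0:y1,x0:x1],cv2.COLOR_RGB2HSV).astype(int); H,S,V=h[...,0],h[...,1],h[...,2]
    m={"red":((H<7)|(H>173))&(S>150)&(V>70),"yel":(H>22)&(H<36)&(S>150)&(V>70),"blk":(V<45),"wht":(S<60)&(V>150)}[col].astype(np.uint8)
    n,l,st,ce=cv2.connectedComponentsWithStats(m)
    return [(ce[i]+[x0,y0],st[i]) for i in range(1,n) if st[i][4]>5],m
E
python3 - <<'E'
from h import *
S=dict(np.load("scene.npz"));T=dict(np.load("top.npz"))
for n,c,b in(("S",S,(355,245,415,355)),("T",T,(205,210,265,275))):
    for k in("red","yel","blk"):
        for ce,st in blobs(c["frame"],b,k)[0]: print(n,k,ce.round(1),st)
bl,m=blobs(T["frame"],(90,185,230,310),"wht")
m=cv2.morphologyEx(m,cv2.MORPH_OPEN,np.ones((25,25)))
ct=max(cv2.findContours(m,0,1)[0],key=len)[:,0,:]+[90,185]
P=np.array([plane(T,u,v,306)[:2] for u,v in ct],np.float32); print("lid T",cv2.minEnclosingCircle(P))
bl,m=blobs(S["frame"],(400,245,570,400),"wht")
m=cv2.morphologyEx(m,cv2.MORPH_OPEN,np.ones((25,25)))
ct=max(cv2.findContours(m,0,1)[0],key=len)[:,0,:]+[400,245]
P=np.array([plane(S,u,v,306)[:2] for u,v in ct],np.float32); print("lid S",cv2.minEnclosingCircle(P))
a=cv2.resize(S["frame"][240:360,350:430],None,fx=5,fy=5,interpolation=2)
b=cv2.resize(T["frame"][205:280,200:270],None,fx=5.7,fy=8,interpolation=2)[:600,:400]
cv2.imwrite("pics/crop1.png",np.hstack([a,b])[:,:,::-1])
E
```

```text
S red [400.5 259.8] [ 38   8  16  14 131]
S yel [371.5 290.1] [10 39 14 13 90]
S yel [410.8 339.5] [52 78  8 32 91]
S blk [383.  281.8] [ 20  27  16  21 157]
T red [243.8 260.2] [34 45 10 11 78]
T yel [248.1 236.3] [39 21  8 12 61]
lid T ((499.1442565917969, 300.76641845703125), 126.35785675048828)
lid S ((503.00408935546875, 300.54376220703125), 125.46320343017578)
```

View pics/crop1.png

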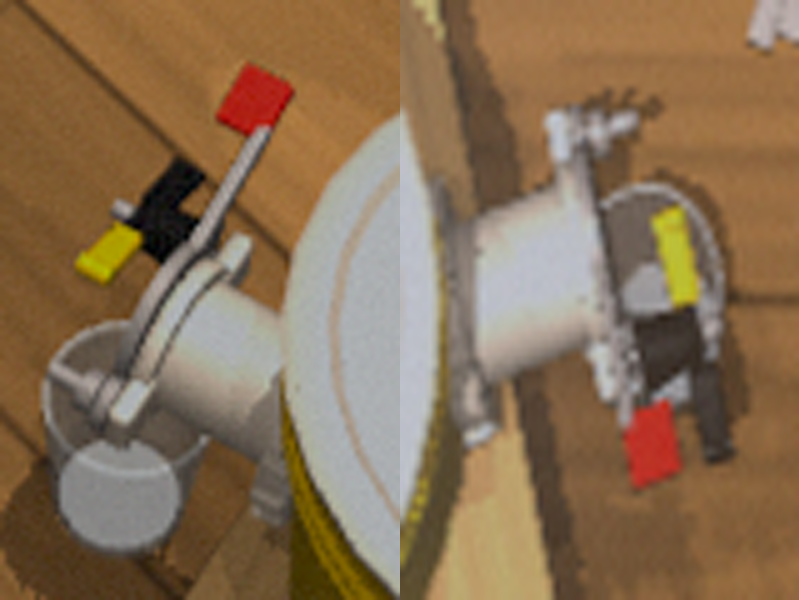

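The crop shows the red tab raised at the left end of the flap, the black nut in front of it, and the yellow wing pointing away from the robot. The jar stands below.

Run:
```python
from h import *
S=dict(np.load("scene.npz"));T=dict(np.load("top.npz"))
tab,e=tri(ray(S,400.5,259.8),ray(T,243.8,260.2));print("tab",tab,e)
w,e=tri(ray(S,371.5,290.1),ray(T,248.1,236.3));print("wing",w,e)
B=np.array([501,300.6])
# yaw: tab lies 126mm from pivot; use both: solve station yaw psi (station -x outward) and depth/angle
from scipy.optimize import least_squares
# pivot lateral offset p (station -y) , tab depth D, nut lateral 0? unknown -> report
for yaw in np.radians(np.arange(60,111,5)):
    ex=np.array([np.cos(yaw),np.sin(yaw)]);ey=np.array([-ex[1],ex[0]])
    print(round(np.degrees(yaw)),"tab",(tab[:2]-B)@ex.round(3),(tab[:2]-B)@ey,"wing",(w[:2]-B)@ex,(w[:2]-B)@ey)
# outlet tube mask direction at z=155 plane
for u,v in((216,253),(218,233),(234,230),(236,250)): print(plane(T,u,v,175).round(0))
```

```text
tab [482.62606386  99.07385201 209.35677136] [0.4, 0.4]
wing [551.08028883  95.46362388 164.93329556] [0.3, 0.3]
60 tab -183.7086122306257 -84.85077853154176 wing -152.61316854863693 -145.93899041710316
65 tab -190.354865067553 -68.51618895781436 wing -164.75185047278003 -132.0825344404502
70 tab -195.7184652719716 -51.66014981491202 wing -175.6366713349381 -117.22085062309061
75 tab -199.4331084201771 -34.41094573866683 wing -185.18479107591554 -101.46704535260449
80 tab -201.70032066016122 -16.899853587453315 wing -193.32354273917122 -84.94101459950797
85 tab -202.3185758439322 0.7398566539713587 wing -199.99098551023513 -67.76853143652227
90 tab -201.52614799176087 18.373936139521607 wing -205.13637612370746 -50.0802888295466
95 tab -199.12151095565545 35.868178876564166 wing -208.7205550501479 -32.01090498527287
100 tab -195.30619088360768 53.08944311455747 wing -210.7162445237398 -13.697898825348362
105 tab -189.91540949990488 69.90666463416684 wing -211.10825614255893 4.719356615654539
110 tab -183.1506929525388 86.19185422511197 wing -209.89360646148293 23.100694903186824
[505. 174. 175.]
[557. 171. 175.]
[565. 131. 175.]
[513. 124. 175.]
```

```bash
python3 -m inch '{"rotation":[[0,0,0],[0,0,0],[0,0,0],[0,0,0],[0,0,0],[0,0,0],[0,0,0]],"delta_pos":[[0,0,-1],[0,0,-1],[0,0,-1],[0,0,-1],[-0.4,-0.2,0],[-0.9,-0.57,0],[-0.9,-0.57,0]],"fingers":[40,20,0,0,0,0,0]}' 40; python3 -m inch '{"rotation":[[0,0,0],[0,0,0],[0,0,0],[0,0,0],[0,0,0],[0,0,0],[0,0,0],[0,0,0]],"delta_pos":[[-0.9,-0.57,0],[-0.9,-0.57,0],[-0.9,-0.57,0],[-0.9,-0.57,0],[-0.9,-0.57,0],[-0.9,-0.57,0],[-0.9,-0.57,0],[-0.9,-0.57,0]],"fingers":[0,0,0,0,0,0,0,0]}'
python3 - <<'E'
from plant import bot
import cv2
s=bot.get_state();print(s["joints"],s["ee_pos"],s["eef_rot"])
c=bot.read_camera("wrist");print(c["T_tool_cam"],c["fov_y"]);cv2.imwrite("pics/w1.png",c["frame"][:,:,::-1])
E
```

```text
clock: 0.8
ee_pos: [264.0, 400.0, 390.8]
eef_rot: [-3.141, -0.0, 2.746]
contact_force: [1.7, 0.3, 0.5]
width: 0.1
finger_force: 0.0
clock: 1.6
ee_pos: [459.2, 119.1, 391.1]
eef_rot: [-3.141, -0.0, 2.744]
contact_force: [0.6, 1.4, 0.0]
width: -0.4
finger_force: 0.0
[2.53696583e-01 1.48709720e-01 2.77177776e-01 1.69960813e+00
 2.77247428e-05 6.51570224e-01] [459.20031412 119.07174077 391.13562429] [-3.14140624e+00 -2.90135722e-04  2.74371898e+00]
[[ 1.44936728e-04 -9.63749848e-01 -2.66807439e-01  6.79927931e+01]
 [ 9.99999584e-01 -1.00699960e-04  9.06969611e-04 -7.15990802e-01]
 [-9.00959323e-04 -2.66807459e-01  9.63749432e-01 -1.42509595e+02]
 [ 0.00000000e+00  0.00000000e+00  0.00000000e+00  1.00000000e+00]] 66.34222842828113
```

View pics/w1.png

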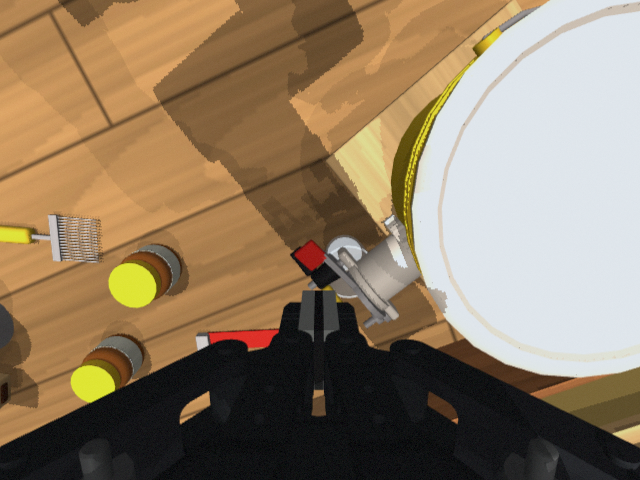

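The wrist view shows the red tab at (312,255) with the nut beneath it, and the fingers hiding the yellow wing. I'll turn the tool so its closing axis runs along the wings, with the camera on the outside.

```bash
python3 -m inch '{"rotation":[[0,0,-1],[0,0,-1],[0,0,-1],[0,0,-1],[0,0,-1],[0,0,-1],[0,0,-1],[0,0,-1]],"delta_pos":[[-0.57,0.455,0],[-0.57,0.455,0],[0,0,0],[0,0,0],[0,0,0],[0,0,0],[0,0,0],[0,0,0]],"fingers":[0,0,0,0,0,0,0,0]}'; python3 -m inch '{"rotation":[[0,0,-1],[0,0,-1],[0,0,-1],[0,0,-1],[0,0,-1],[0,0,-1],[0,0,-1],[0,0,-1]],"delta_pos":[[0,0,0],[0,0,0],[0,0,0],[0,0,0],[0,0,0],[0,0,0],[0,0,0],[0,0,0]],"fingers":[0,0,0,0,0,0,0,0]}';python3 -m inch '{"rotation":[[0,0,-1],[0,0,-1],[0,0,-1],[0,0,-1],[0,0,-1],[0,0,0]],"delta_pos":[[0,0,0],[0,0,0],[0,0,0],[0,0,0],[0,0,0],[0,0,0]],"fingers":[0,0,0,0,0,0]}'
python3 - <<'E'
from plant import bot
import cv2,numpy as np
from scipy.spatial.transform import Rotation as Ro
s=bot.get_state();print(s["joints"],s["ee_pos"],s["eef_rot"])
c=bot.read_camera("wrist");cv2.imwrite("pics/w2.png",c["frame"][:,:,::-1])
M=np.eye(4);M[:3,:3]=Ro.from_euler("xyz",s["eef_rot"]).as_matrix();M[:3,3]=s["ee_pos"];M=np.linalg.inv(M@c["T_tool_cam"])
np.savez("w2.npz",frame=c["frame"],R=M[:3,:3],t=M[:3,3],fov_y=c["fov_y"],cx=c["cx"],cy=c["cy"])
E
```

```text
clock: 2.45
ee_pos: [513.6, 139.6, 390.9]
eef_rot: [3.142, -0.001, -2.697]
contact_force: [-0.1, -0.3, -0.1]
width: -0.1
finger_force: 0.0
clock: 3.25
ee_pos: [513.6, 139.6, 390.9]
eef_rot: [3.141, -0.001, -1.86]
contact_force: [0.0, -0.2, -0.0]
width: 0.1
finger_force: 0.0
clock: 3.85
ee_pos: [513.6, 139.6, 391.0]
eef_rot: [3.141, -0.0, -1.339]
contact_force: [0.6, 0.8, -0.6]
width: 0.1
finger_force: 0.0
[ 2.65374518e-01  2.56996319e-01  4.17141645e-01  1.73176622e+00
 -8.30578639e-05 -1.53747705e+00] [513.64119826 139.57341028 390.96009888] [ 3.14077132e+00 -1.10480489e-04 -1.33874101e+00]
```

View pics/w2.png

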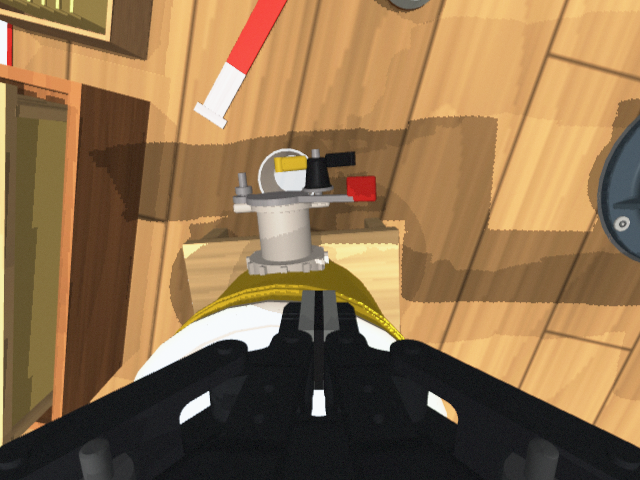

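This view is clear: the yellow wing is at (292,163), the nut at (317,170), the red tab at (361,188) and the pivot stud at (241,190). The gate is nearly level in the image.

Run:
```python
from h import *
S=dict(np.load("scene.npz"));T=dict(np.load("top.npz"));W=dict(np.load("w2.npz"))
b=(220,140,400,225)
c={}
for k in("red","yel"):
    for ce,st in blobs(W["frame"],b,k)[0]:
        print(k,ce.round(1),st)
        if k not in c or st[4]>c[k][1]: c[k]=(ce,st[4])
tab,e=tri(ray(S,400.5,259.8),ray(T,243.8,260.2),ray(W,*c["red"][0]));print("tab",tab.round(1),e)
w,e=tri(ray(S,371.5,290.1),ray(T,248.1,236.3),ray(W,*c["yel"][0]));print("wing",w.round(1),e)
# min-area rect angles
for k in("red","yel"):
    m=blobs(W["frame"],b,k)[1]; ct=max(cv2.findContours(m,0,1)[0],key=cv2.contourArea)
    r=cv2.boxPoints(cv2.minAreaRect(ct))+[b[0],b[1]]
    print(k,[plane(W,u,v,(tab if k=="red" else w)[2])[:2].round(1).tolist() for u,v in r])
print("stand front edge",plane(W,186,245,110).round(1),plane(W,398,230,110).round(1))
print("pivot stud z155",plane(W,241,190,158).round(1),"nut stud tip",plane(W,315,153,158).round(1),"nut base",plane(W,316,188,158).round(1))
```

```text
red [361.5 187.9] [126  36  30  26 700]
yel [290.  163.3] [ 54  16  33  16 437]
tab [483.   99.4 209.6] [0.5, 0.6, 0.7]
wing [551.3  95.9 165.4] [0.5, 0.6, 0.7]
red [[499.2, 93.1], [474.7, 87.3], [468.8, 108.3], [493.8, 114.2]]
yel [[568.2, 94.7], [538.2, 85.6], [534.4, 98.5], [564.6, 107.7]]
stand front edge [656.  221.7 110. ] [414.8 145.8 110. ]
pivot stud z155 [595.  134.4 158. ] nut stud tip [530.   81.5 158. ] nut base [521.2 114.8 158. ]
```

```bash
python3 -m inch '{"rotation":[[0,0,0],[0,0,0],[0,0,0],[0,0,0],[0,0,0],[0,0,0],[0,0,0],[0,0,0]],"delta_pos":[[0.4,0.59,0],[0.4,0.59,0],[0,0,0.8],[0,0,0.8],[0,0,0.8],[0,0,0.8],[0,0,0.8],[0,0,0]],"fingers":[0,0,0,0,0,0,0,0]}'; python3 -m inch '{"rotation":[[0,0,0],[0,0,0],[0,0,0],[0,0,0],[0,0,0],[0,0,0]],"delta_pos":[[0,0,0.15],[0,0,0.1],[0,0,0.1],[0,0,0.1],[0,0,0],[0,0,0]],"fingers":[0,0,0,0,0,0]}'
```

```text
clock: 4.7
ee_pos: [472.7, 97.1, 227.9]
eef_rot: [3.135, 0.0, -1.343]
contact_force: [-0.7, -0.2, 0.3]
width: -0.0
finger_force: 0.0
clock: 5.3
ee_pos: [475.3, 97.6, 213.5]
eef_rot: [-3.141, -0.0, -1.34]
contact_force: [0.2, -1.2, 0.0]
width: -0.3
finger_force: 0.0
```

```bash
python3 -m inch '{"rotation":[[0,0,0],[0,0,0],[0,0,0],[0,0,0],[0,0,0],[0,0,0],[0,0,0],[0,0,0]],"delta_pos":[[0,0,0.1],[0,0,0.1],[0,0,0.1],[0,0,0.1],[0,0,0.1],[0,0,0.1],[0,0,0.1],[0,0,0]],"fingers":[0,0,0,0,0,0,0,0]}'; python3 -m inch '{"rotation":[[0,0,0],[0,0,0],[0,0,0],[0,0,0],[0,0,0],[0,0,0],[0,0,0]],"delta_pos":[[0,0,0.1],[0,0,0.08],[0,0,0.08],[0,0,0.05],[0,0,0.05],[0,0,0],[0,0,0]],"fingers":[0,0,0,0,0,0,0]}'
```

```text
clock: 6.1
ee_pos: [474.9, 97.6, 184.7]
eef_rot: [3.141, -0.0, -1.34]
contact_force: [0.6, 0.1, -0.5]
width: -0.3
finger_force: 0.0
clock: 6.8
ee_pos: [475.3, 97.7, 170.8]
eef_rot: [-3.141, -0.0, -1.34]
contact_force: [0.6, -0.1, -0.3]
width: -0.2
finger_force: 0.0
```

Run:
```python
from h import *
from plant import bot
ims=[]
S=bot.read_camera("scene");W=bot.read_camera("wrist")
a=cv2.resize(S["frame"][225:345,345:445],(500,600),interpolation=2)
cv2.imwrite("pics/c2.png",np.hstack([a,cv2.resize(W["frame"][130:480,240:400],(275,600))])[:,:,::-1])
```

```text
(no output)
```

View pics/c2.png

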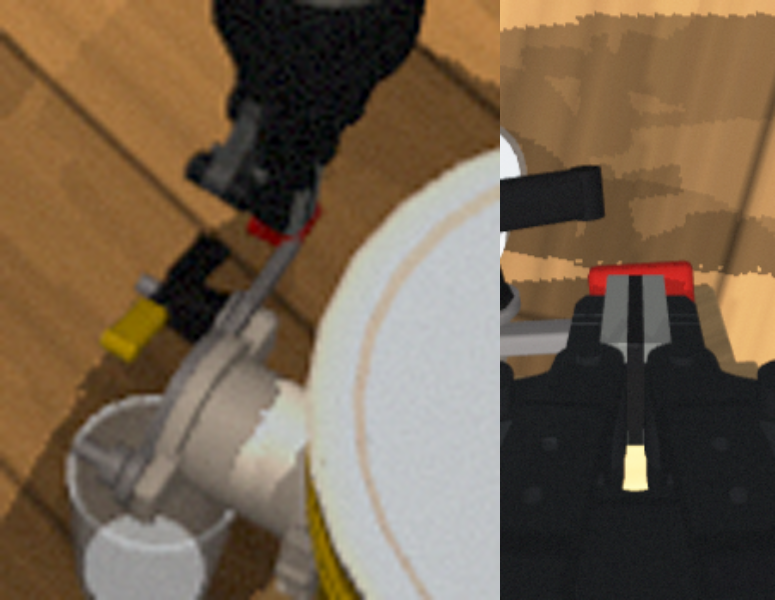

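The fingertips rest on the middle of the red tab, which is nearly down. I'll press on in small steps until it reaches the stop.

```bash
for i in 1; do :; done; python3 -m inch '{"rotation":[[0,0,0],[0,0,0],[0,0,0]],"delta_pos":[[0,0,0.04],[0,0,0.03],[0,0,0]],"fingers":[0,0,0]}'; python3 -m inch '{"rotation":[[0,0,0],[0,0,0]],"delta_pos":[[0,0,0.03],[0,0,0]],"fingers":[0,0]}'
```

```text
clock: 7.2
ee_pos: [475.1, 97.6, 168.0]
eef_rot: [-3.142, -0.0, -1.34]
contact_force: [0.2, -0.6, 0.3]
width: 0.1
finger_force: 0.1
clock: 7.4
ee_pos: [475.2, 97.6, 167.8]
eef_rot: [-3.141, -0.0, -1.34]
contact_force: [-3.9, -1.0, 11.1]
width: 0.1
finger_force: 5.5
```

```bash
python3 -m inch '{"rotation":[[0,0,0],[0,0,0]],"delta_pos":[[0,0,0.025],[0,0,0]],"fingers":[0,0]}'; python3 -c "
from plant import bot
print(bot.get_state()['contact_force'],bot.get_state()['ee_pos'])"
```

```text
clock: 7.6
ee_pos: [475.2, 97.6, 167.6]
eef_rot: [-3.14, -0.0, -1.34]
contact_force: [-5.5, -1.0, 19.6]
width: 0.2
finger_force: 9.9
[-5.48316221 -1.03477603 19.57964342] [475.21619629  97.56625171 167.61533551]
```

```bash
python3 -m inch '{"rotation":[[0,0,0],[0,0,0],[0,0,0],[0,0,0],[0,0,0],[0,0,0],[0,0,0]],"delta_pos":[[0,0,-0.6],[0,0,-0.6],[0.15,-0.72,0],[0.15,-0.72,0],[0.15,-0.72,0],[0,0,0],[0,0,0]],"fingers":[0,0,0,0,0,0,0]}'; python3 -m inch '{"rotation":[[0,0,0],[0,0,0],[0,0,0],[0,0,0]],"delta_pos":[[0,0,0.4],[0,0,0.4],[0,0,0],[0,0,0]],"fingers":[0,0,0,0]}'
python3 - <<'E'
from h import *
from plant import bot
S=bot.read_camera("scene");W=bot.read_camera("wrist");T=bot.read_camera("top")
a=cv2.resize(S["frame"][225:345,345:425],(400,600),interpolation=2)
cv2.imwrite("pics/c3.png",np.hstack([a,cv2.resize(W["frame"][80:400,220:430],(394,600))])[:,:,::-1])
E
```

```text
clock: 8.3
ee_pos: [563.1, 99.7, 213.1]
eef_rot: [3.14, 0.0, -1.34]
contact_force: [-0.9, -0.3, 0.3]
width: 0.1
finger_force: 0.0
clock: 8.7
ee_pos: [562.5, 99.8, 182.3]
eef_rot: [3.141, -0.0, -1.34]
contact_force: [0.5, 0.2, 1.4]
width: 0.0
finger_force: 0.0
```

View pics/c3.png

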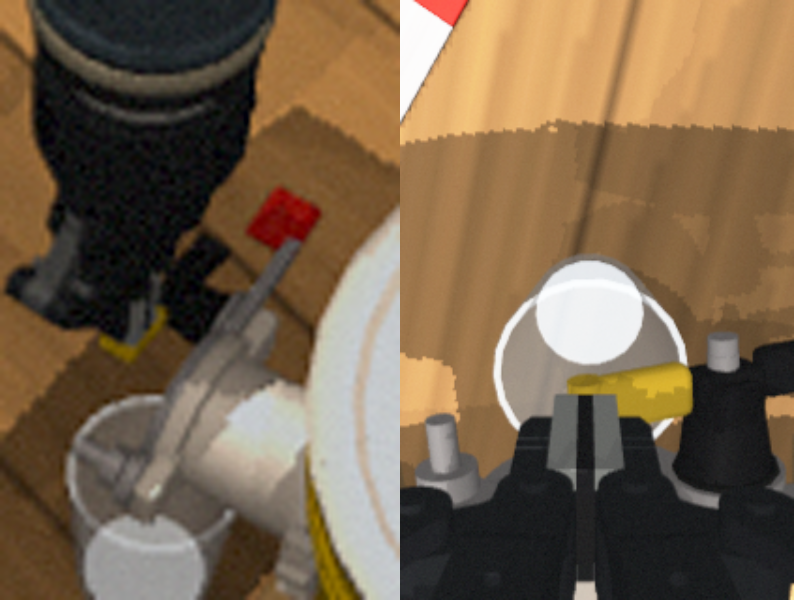

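Run:
```python
from h import *
from plant import bot
from scipy.spatial.transform import Rotation as Ro
s=bot.get_state();c=bot.read_camera("wrist");print(s["ee_pos"],s["contact_force"])
M=np.eye(4);M[:3,:3]=Ro.from_euler("xyz",s["eef_rot"]).as_matrix();M[:3,3]=s["ee_pos"];N=np.linalg.inv(M@c["T_tool_cam"])
W=dict(c);W["R"]=N[:3,:3];W["t"]=N[:3,3]
ur=np.array([.966,.259]);uo=np.array([.259,-.966]);A=np.array([529,90.3])
for nm,x,y,z in(("root front",690,365,163),("root back",690,415,163),("end front",567,377,169),("stud tip",723,338,158),("stud base",723,372,158),("hub L",690,440,155),("hub R",768,440,155),("tipL",550,395,182),("tipR",622,395,182)):
    p=plane(W,220+x/1.876,80+y/1.875,z)[:2]; print(nm,p.round(1),"lat",((p-A)@ur).round(1),"out",((p-A)@uo).round(1))
t=s["ee_pos"][:2];print("tcp lat,out",(t-A)@ur,(t-A)@uo)
```

```text
[563.49938454  99.90690831 182.96622903] [ 0.05658459 -0.48888913  0.39586929]
root front [442.1  62. ] lat -91.3 out 4.9
root back [436.5  74.5] lat -93.5 out -8.7
end front [474.7  70.6] lat -57.6 out 5.0
stud tip [432.8  54.1] lat -102.3 out 10.0
stud base [428.9  62.6] lat -103.9 out 0.8
hub L [426.4  83.3] lat -100.9 out -19.8
hub R [406.   78.4] lat -121.9 out -20.4
tipL [485.3  72.4] lat -46.8 out 5.9
tipR [469.7  68.8] lat -62.8 out 5.5
tcp lat,out 35.81459471740981 -0.3449328292473694
```

Run:
```python
from h import *
from plant import bot
from scipy.spatial.transform import Rotation as Ro
s=bot.get_state();c=bot.read_camera("wrist")
M=np.eye(4);M[:3,:3]=Ro.from_euler("xyz",s["eef_rot"]).as_matrix();M[:3,3]=s["ee_pos"];N=np.linalg.inv(M@c["T_tool_cam"])
W=dict(c);W["R"]=N[:3,:3];W["t"]=N[:3,3]
ur=np.array([.966,.259]);uo=np.array([.259,-.966]);A=np.array([529,90.3])
for nm,x,y,z in(("root front",690,365,163),("root back",690,415,163),("end front",567,377,169),("stud tip",723,338,158),("stud base",723,372,158),("hub L",690,440,155),("hub R",768,440,155),("tipL",550,395,182),("tipR",622,395,182)):
    p=plane(W,220+(x-400)/1.876,80+y/1.875,z)[:2]; print(nm,p.round(1),"lat",((p-A)@ur).round(1),"out",((p-A)@uo).round(1))
```

```text
root front [539.2  84.8] lat 8.5 out 8.0
root back [535.6  97.8] lat 8.3 out -5.6
end front [568.8  92.7] lat 39.0 out 8.0
stud tip [531.8  77.4] lat -0.6 out 13.2
stud base [529.3  86.3] lat -0.8 out 4.0
hub L [531.6 108. ] lat 7.1 out -16.4
hub R [511.1 103.2] lat -14.0 out -17.1
tipL [572.3  92.9] lat 42.5 out 8.7
tipR [556.6  89.2] lat 26.4 out 8.2
```

```bash
python3 -m inch '{"rotation":[[0,0,0],[0,0,0],[0,0,0],[0,0,0],[0,0,0],[0,0,0],[0,0,0],[0,0,0]],"delta_pos":[[0,0,0.1],[0,0,0.1],[0,0,0.08],[0,0,0.08],[0,0,0.06],[0,0,0.06],[0,0,0.06],[0,0,0]],"fingers":[0,0,0,0,0,0,0,0]}'; python3 -m inch '{"rotation":[[0,0,0],[0,0,0],[0,0,0],[0,0,0],[0,0,0]],"delta_pos":[[0,0,0.025],[0,0,0.025],[0,0,0.025],[0,0,0.025],[0,0,0]],"fingers":[0,0,0,0,0]}'
```

```text
clock: 9.75
ee_pos: [563.1, 99.8, 159.9]
eef_rot: [3.141, -0.0, -1.34]
contact_force: [0.1, 0.3, 0.5]
width: 0.0
finger_force: 0.0
clock: 10.25
ee_pos: [563.4, 99.8, 156.2]
eef_rot: [-3.142, -0.0, -1.34]
contact_force: [-0.9, -0.6, -0.3]
width: -0.1
finger_force: 0.3
```

```bash
python3 -m inch '{"rotation":[[0,0,0],[0,0,0],[0,0,0]],"delta_pos":[[0,0,0.0125],[0,0,0.0125],[0,0,0]],"fingers":[0,0,0]}'; python3 -c "
from h import *
from plant import bot
W=bot.read_camera('wrist')
for ce,st in blobs(W['frame'],(220,180,420,400),'yel')[0]: print(ce.round(1),st)"
```

```text
clock: 10.55
ee_pos: [563.4, 99.8, 155.3]
eef_rot: [3.142, -0.0, -1.34]
contact_force: [0.6, -0.1, 1.3]
width: 0.4
finger_force: 0.4
[317.4 289.2] [ 92 109  12   2  16]
[362.8 304.2] [ 116  110   46   33 1073]
```

```bash
python3 -m inch '{"rotation":[[0,0,0],[0,0,0],[0,0,0]],"delta_pos":[[0,0,0.0125],[0,0,0.0075],[0,0,0]],"fingers":[0,0,0]}'
```

```text
clock: 10.9
ee_pos: [563.3, 99.8, 154.5]
eef_rot: [3.142, -0.0, -1.34]
contact_force: [1.1, 0.9, 2.1]
width: 0.3
finger_force: 0.5
```

```bash
python3 -m inch '{"rotation":[[0,0,0],[0,0,0]],"delta_pos":[[0,0,0.0075],[0,0,0]],"fingers":[0,0]}';python3 -m inch '{"rotation":[[0,0,0],[0,0,0]],"delta_pos":[[0,0,0.0075],[0,0,0]],"fingers":[0,0]}';python3 -m inch '{"rotation":[[0,0,0],[0,0,0]],"delta_pos":[[0,0,0.0075],[0,0,0]],"fingers":[0,0]}'
```

```text
clock: 11.1
ee_pos: [563.3, 99.8, 154.2]
eef_rot: [-3.142, -0.0, -1.34]
contact_force: [-0.4, 0.0, 1.3]
width: 0.0
finger_force: 0.5
clock: 11.3
ee_pos: [563.3, 99.8, 153.9]
eef_rot: [3.142, -0.0, -1.34]
contact_force: [0.1, 0.2, 0.8]
width: -0.1
finger_force: 0.5
clock: 11.5
ee_pos: [563.3, 99.8, 153.6]
eef_rot: [3.142, -0.0, -1.34]
contact_force: [-0.1, 0.7, 1.1]
width: -0.1
finger_force: 0.5
```

```bash
python3 -m inch '{"rotation":[[0,0,0],[0,0,0],[0,0,0]],"delta_pos":[[0,0,0.0075],[0,0,0.0075],[0,0,0]],"fingers":[0,0,0]}';python3 -m inch '{"rotation":[[0,0,0],[0,0,0],[0,0,0]],"delta_pos":[[0,0,0.0075],[0,0,0.0075],[0,0,0]],"fingers":[0,0,0]}'
```

```text
clock: 11.8
ee_pos: [563.3, 99.8, 152.9]
eef_rot: [3.141, -0.0, -1.34]
contact_force: [0.3, -0.0, 0.8]
width: 0.1
finger_force: 0.5
clock: 12.1
ee_pos: [563.3, 99.8, 152.3]
eef_rot: [3.141, -0.0, -1.34]
contact_force: [0.6, 0.0, 0.6]
width: 0.2
finger_force: 0.5
```

```bash
python3 -m inch '{"rotation":[[0,0,0],[0,0,0],[0,0,0]],"delta_pos":[[0,0,0.0075],[0,0,0.0075],[0,0,0]],"fingers":[0,0,0]}'
```

```text
clock: 12.4
ee_pos: [563.3, 99.8, 151.8]
eef_rot: [3.142, -0.0, -1.34]
contact_force: [1.0, 0.8, 1.5]
width: 0.1
finger_force: 0.8
```

```bash
python3 -m inch '{"rotation":[[0,0,0],[0,0,0]],"delta_pos":[[0,0,0.0075],[0,0,0]],"fingers":[0,0]}'
```

```text
clock: 12.6
ee_pos: [563.3, 99.8, 151.6]
eef_rot: [-3.142, -0.0, -1.34]
contact_force: [-0.4, 0.3, 3.6]
width: 0.1
finger_force: 1.4
```

```bash
python3 -m inch '{"rotation":[[0,0,0],[0,0,0]],"delta_pos":[[0,0,0.0075],[0,0,0]],"fingers":[0,0]}'
```

```text
clock: 12.8
ee_pos: [563.3, 99.8, 151.4]
eef_rot: [-3.141, -0.0, -1.34]
contact_force: [-0.1, -0.3, 5.1]
width: 0.2
finger_force: 2.1
```

The force is rising with almost no travel, so this is the bite. I'll load it up to 12 N.

```bash
python3 -m inch '{"rotation":[[0,0,0],[0,0,0],[0,0,0]],"delta_pos":[[0,0,0.0075],[0,0,0.0075],[0,0,0]],"fingers":[0,0,0]}'
```

```text
clock: 13.1
ee_pos: [563.4, 99.9, 151.0]
eef_rot: [-3.141, 0.0, -1.34]
contact_force: [-2.3, 0.3, 6.6]
width: 0.0
finger_force: 3.3
```

```bash
python3 -m inch '{"rotation":[[0,0,0],[0,0,0],[0,0,0]],"delta_pos":[[0,0,0.0075],[0,0,0.0075],[0,0,0]],"fingers":[0,0,0]}'; python3 -c "
from plant import bot
s=bot.get_state();print(s['contact_force'],s['ee_pos'],s['ft_torque'])"
```

```text
clock: 13.4
ee_pos: [563.4, 99.9, 150.7]
eef_rot: [-3.141, 0.0, -1.34]
contact_force: [-2.2, 1.2, 9.7]
width: -0.1
finger_force: 4.4
[-2.18261546  1.16515377  9.73352656] [563.37465624  99.90343393 150.70661368] [ 0.03782624  0.57209421 -0.02250786]
```

```bash
python3 -m inch '{"rotation":[[0,0,0],[0,0,0],[0,0,0]],"delta_pos":[[0,0,0.0075],[0,0,0.0075],[0,0,0]],"fingers":[0,0,0]}'; python3 -m inch '{"rotation":[[0,0,0]],"delta_pos":[[0,0,0]],"fingers":[0]}'
```

```text
clock: 13.7
ee_pos: [563.4, 99.9, 150.4]
eef_rot: [-3.141, 0.0, -1.34]
contact_force: [-3.0, 0.5, 12.7]
width: 0.3
finger_force: 5.5
clock: 13.8
ee_pos: [563.4, 99.9, 150.4]
eef_rot: [-3.141, 0.0, -1.34]
contact_force: [-2.7, 0.4, 12.4]
width: -0.1
finger_force: 5.4
```

```bash
for i in 1; do python3 -m inch '{"rotation":[[0,0,0],[0,0,0],[0,0,0],[0,0,0],[0,0,0],[0,0,0],[0,0,0],[0,0,0]],"delta_pos":[[0,0,0],[0,0,0],[0,0,0],[0,0,0],[0,0,0],[0,0,0],[0,0,0],[0,0,0]],"fingers":[0,0,0,0,0,0,0,0]}'; done; python3 -c "
from h import *
from plant import bot
W=bot.read_camera('wrist');cv2.imwrite('pics/c4.png',cv2.resize(W['frame'][150:400,220:430],(504,600))[:,:,::-1])"
```

```text
clock: 14.6
ee_pos: [563.4, 99.9, 150.4]
eef_rot: [-3.14, 0.0, -1.34]
contact_force: [-3.6, 1.4, 12.8]
width: 0.1
finger_force: 5.4
```

View pics/c4.png

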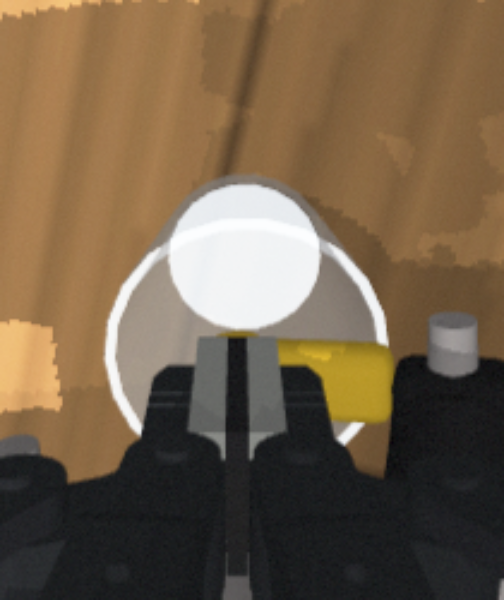

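The fingers sit on the yellow wing, with the nut's stud at (453,345) in the crop. Height and force are both steady, so I'll finish the hold and then lift clear.

```bash
Z='{"rotation":[[0,0,0]]}'; python3 -m inch '{"rotation":[[0,0,0],[0,0,0],[0,0,0],[0,0,0],[0,0,0],[0,0,0],[0,0,0],[0,0,0]],"delta_pos":[[0,0,0],[0,0,0],[0,0,0],[0,0,0],[0,0,0],[0,0,0],[0,0,0],[0,0,0]],"fingers":[0,0,0,0,0,0,0,0]}'; python3 -m inch '{"rotation":[[0,0,0],[0,0,0],[0,0,0],[0,0,0],[0,0,0],[0,0,0],[0,0,0],[0,0,0]],"delta_pos":[[0,0,0],[0,0,0],[0,0,0],[0,0,0],[0,0,0],[0,0,0],[0,0,0],[0,0,0]],"fingers":[0,0,0,0,0,0,0,0]}'; python3 -m inch '{"rotation":[[0,0,0],[0,0,0],[0,0,0],[0,0,0],[0,0,0],[0,0,0],[0,0,0],[0,0,0]],"delta_pos":[[0,0,0],[0,0,0],[0,0,0],[0,0,-0.05],[0,0,-0.3],[0,0,-0.6],[0,0,-0.6],[0,0,0]],"fingers":[0,0,0,0,0,0,0,0]}'
python3 - <<'E'
from h import *
from plant import bot
S=bot.read_camera("scene");W=bot.read_camera("wrist")
a=cv2.resize(S["frame"][225:345,345:425],(400,600),interpolation=2)
cv2.imwrite("pics/c5.png",np.hstack([a,cv2.resize(W["frame"][80:400,220:430],(394,600))])[:,:,::-1])
E
```

```text
clock: 15.45
ee_pos: [563.4, 99.9, 150.4]
eef_rot: [-3.141, 0.0, -1.34]
contact_force: [-3.6, -0.0, 12.4]
width: 0.2
finger_force: 5.4
clock: 16.25
ee_pos: [563.4, 99.9, 150.4]
eef_rot: [-3.141, 0.0, -1.34]
contact_force: [-2.6, 0.6, 12.6]
width: 0.1
finger_force: 5.4
clock: 17.05
ee_pos: [564.8, 100.0, 214.8]
eef_rot: [-3.137, -0.0, -1.34]
contact_force: [-0.1, -0.7, 0.7]
width: -0.0
finger_force: 0.0
```

View pics/c5.png

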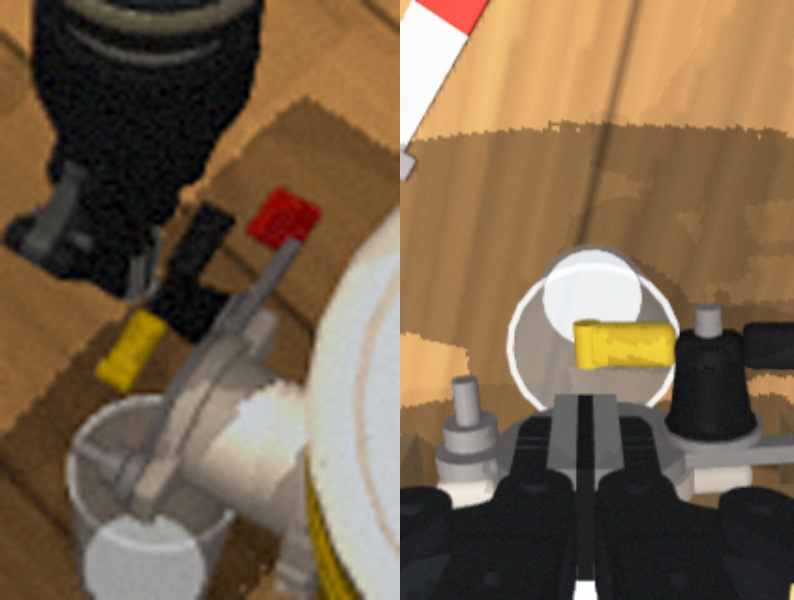

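The flap is shut with its red tab at (285,220) in the crop, the yellow wing at (132,350) is slightly below level, and the jar is undisturbed. The fingers are clear of everything.

```bash
python3 -c "
from plant import bot
print(bot.sign_off())"
```

```text
the job is handed in; nothing more can be done
None
```

The flap is shut against its stop, and the nut was turned until it bit, then held at about 12.5 N for nearly 3 s without turning further; the arm is clear, the jar under the gate was left where it stood, and the job is handed in.

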